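# Release the large battery from its charging dock

### The job

Two battery packs are charging on the worktop, each latched in a dock of its own. Take the larger one out, by pinching its two side release buttons together between the fingers and lifting it straight up, and stand it gently upright in the shallow grey tray without dropping it. Leave the smaller battery in its dock.

Things in the scene. Friction and masses are not known exactly. Their poses are not given: they have to be found in the camera images.
- large_battery: the larger battery pack, to be moved: grey block, dark top cap, 38 (x) x 58 (y) x 98 mm tall, 0.3 kg. Origin at the centre of its underside, z up, x through its two buttons. It stands in a fixed grey dock, floor 8 mm and rim 48 mm above the worktop, 2 mm play all round, that hides its lower 40 mm. Steel teeth on the buttons hold it; with both pinched in, it lifts straight up and out
- pinch (a point): midpoint between the larger battery's release buttons, 62 mm above its underside, axes as the battery's. Black ribbed buttons on its front (-x) and back (+x) faces, 28 mm wide, 36 mm tall (from 4 to 40 mm above the dock's rim), 58 mm across both outer faces. Each goes in 10 mm against a spring (2 to 6 N), to 38 mm across, flush with the body; it unlatches at about 6 mm. Keep them pinched to carry
- small_battery: the smaller battery pack, to be left alone: same materials, buttons and dock height, but only 36 mm long (y) and 84 mm tall. Origin at the centre of its underside, axes as for the larger one. A low loose lid (52 mm wide, 17 mm high) lies about 90 mm beyond (+x of) the larger battery
- tray: shallow open grey tray with a dark rubber floor, fixed to the worktop: 110 (x) x 100 (y) mm outside, 14 mm high, walls 4 mm, inner floor 5 mm above its origin, small lugs on its front and back rims. Origin at the centre of its underside. The battery may face any way in it. Two sample cups 50 mm wide, 87 mm tall stand farther back, at least 110 mm beyond the docks and tray
There are look-alikes about, which are no part of the job. What is shaped like the large_battery but green or pink is not meant.

How it is judged:
By the outcome, as a careful person would: the job done as asked, in the order asked, and still so for the second after the job is handed in, with the robot touching nothing.
It also fails if it takes over 40 s, if anything falls off the work surface, if the arm or the gripper's body presses on something with over 40 N, if the wrist force passes 120 N, or if a joint passes its speed limit or range.

### The arm

A 6-joint arm with a two-finger parallel gripper is mounted at the origin on a cart in front of the work surface, level with it; the furniture and walls round the work are solid. World frame = base frame: x ahead of the robot, y to its left, z up, the work surface at z = 0. Lengths are in m, angles in rad, forces in N, time in s.
With the tool pointing down it reaches from about 0.325 to 1 m from the base axis. Payload 5.1 kg.
Tool frame: the origin (TCP) lies on the centre line of the jaws, within the pads' length; the fingertips stand 11 mm ahead of it and the grasp point (between the pads) lies 8 mm behind it; x points along the fingers, z is the direction in which the jaws open and shut, and the axes are right-handed (so a half turn about x gives the same grasp; the last joint's range is limited). The gripper opens to 85 mm and grips with 20 to 120 N. Pads are 22 mm wide; open, the fingers measure 114 mm over their backs; the gripper's body (76 mm by 85 mm) begins 54 mm behind the grasp point. The pads swing forward as they close: fully open they stand 13 mm farther back than shut.
Start: joints at [-1.287, 0.124, 1.65, -0, 1.367, -0.083], TCP at [0.233, -0.607, 0.242] pointing down, gripper open.
Joint ranges: [-2.61, 2.61], [-1.02, 2.33], [0.03, 2.71], [-1.35, 4.49], [0.32, 2.68], [-2.91, 2.91]. Speed limits (rad/s): [2.57, 2.57, 3.14, 3.14, 3.14, 3.14].

### API

Orientations are given as a unit quaternion [w, x, y, z].
In Python, from station import arm gives the robot as it stands. The module is installed in compiled form; this text tells all that it offers.
- The arm moves only by the tool apply_moves, never from a script. Its argument "rows" is a list of rows, each an object with "fingers": the opening, from -1 (shut) to 1 (fully open); "linear": the shift along the tool's x, y, z in mm, a list of three; "delta_rot": the turn, a rotation vector about the tool's x, y, z in degrees, a list of three. In form: [{"fingers": fingers, "linear": [tx, ty, tz], "delta_rot": [rx, ry, rz]}, ...]. A call has 1 to 12 rows; each row shifts and turns the commanded pose from where the row before left it, along the tool's axes as they then stand; what a row does not reach is not made up. A row lasts 1/8 s, in which the tool goes at most 62.5 mm and 10.7 degrees, less where a joint would pass 70% of its speed; a pose out of reach is approached as far as the arm can. A call is refused whole if a number of a shift passes 62.5 or a number of a turn 10.7, either way. A call with a gripper value outside its range is refused whole. The fingers move at their own pace and stop on an object; the grip force is fixed at half the most. Time passes only in rows, so rows that do not move let the fingers close. It gives the time, the measured TCP pose, the force and the opening at its end, in the units of the state.
- arm.sense(): the state, without advancing time (a new reading comes with each control period).
- arm.get_image(name): name is "scene" or "top" or "wrist"; returns a dict with "img" (480x640x3 uint8, red, green, blue), "K" (3x3 intrinsics, pixels), "R" (3x3) and "t" (3): a world point X has camera coordinates R X + t. Camera axes: x right, y down, z forward; pixel columns grow to the right and rows downward; lengths in m; the calibration is good to about 2 mm. A picture is of the moment at which its call begins. There is no depth.
- arm.job_done(): hands the job in, once; it reports no verdict.
The state is a dict: "t": time; "joints": joint angles; "qd": joint speeds; "tau": joint torques, N m; "position": TCP position; "tcp_rot": TCP orientation; "contact_force": force on the tool from outside, world axes, zero at the start; "ft_torque": the same for the moment, N m; "opening": finger opening in m.
Only numpy, scipy, OpenCV 4.12 (cv2) and the standard library are available. Lean on these libraries where they do the work, as an engineer would, in place of code of your own. Each camera call takes 0.05 s, during which the arm holds its last target. There are 200 camera calls.

## Working session

There is one attempt and no reset: what is moved stays moved. The work goes in short steps, Python scripts to look and compute and a tool call to move; the robot and the scene stay as the last step left them, time stands still between calls to the robot, and variables do not carry over. Pictures are saved under pics/ and viewed, about 8 in all and at most 12, crops included, and the job is handed in when it is done.

Besides the shell and the picture viewer there is one more tool, called after "Call:" as name([rows], argument=value, ...), one row to a line, values as JSON. apply_moves: Moves the arm, as the interface text tells. Its arguments: {"type":"object","properties":{"rows":{"type":"array"}},"required":["rows"]}

```bash
mkdir -p pics; cat > h.py <<'E'
import numpy as np, cv2, pickle
from station import arm
def snap(n,f):
    d=arm.get_image(n); cv2.imwrite(f'pics/{f}.png',d['img'][...,::-1]); pickle.dump(d,open(f'pics/{f}.pkl','wb')); return d
def load(f): return pickle.load(open(f'pics/{f}.pkl','rb'))
def ray(d,u,v,z):
    R,t=np.array(d['R']),np.array(d['t']); c=-R.T@t; r=R.T@np.linalg.inv(d['K'])@[u,v,1]
    return c+r*(z-c[2])/r[2]
def proj(d,X):
    p=np.array(d['K'])@(np.array(d['R'])@X+d['t']); return p[:2]/p[2]
def crop(f,o,x0,y0,x1,y1,s): 
    im=cv2.imread(f'pics/{f}.png')[y0:y1,x0:x1]; cv2.imwrite(f'pics/{o}.png',cv2.resize(im,None,fx=s,fy=s,interpolation=cv2.INTER_CUBIC))
E
python3 - <<'E'
from h import *
a=cv2.cvtColor(snap('scene','s0')['img'],4);b=cv2.cvtColor(snap('top','t0')['img'],4)
for f in('s0','t0'):
  d=load(f);print(f,-np.array(d['R']).T@d['t'])
print(arm.sense())
E
```

```text
s0 [ 0.06467441 -0.89644049  0.49177653]
t0 [ 0.33468062 -0.30495665  0.96456837]
{'t': 0.1, 'joints': array([-1.28661362e+00,  1.24512784e-01,  1.65154487e+00, -2.72182621e-06,
        1.36754789e+00, -8.26137458e-02]), 'qd': array([ 0.00091911, -0.00135719, -0.00415125,  0.00200453, -0.00064446,
        0.00130262]), 'tau': array([ 2.53239205e-04, -4.24931037e+01, -3.66653752e+01, -7.15652868e-05,
        3.98049247e-03,  2.75940337e-06]), 'position': array([ 0.23291793, -0.60625145,  0.24112437]), 'tcp_rot': array([ 0.58224866,  0.40087783,  0.58335245, -0.39997921]), 'contact_force': array([ 0.20587651,  0.67587942, -0.52055931]), 'ft_torque': array([-0.03270105, -0.06476471, -0.05560726]), 'opening': 0.08536084895435525}
```

View pics/s0.png

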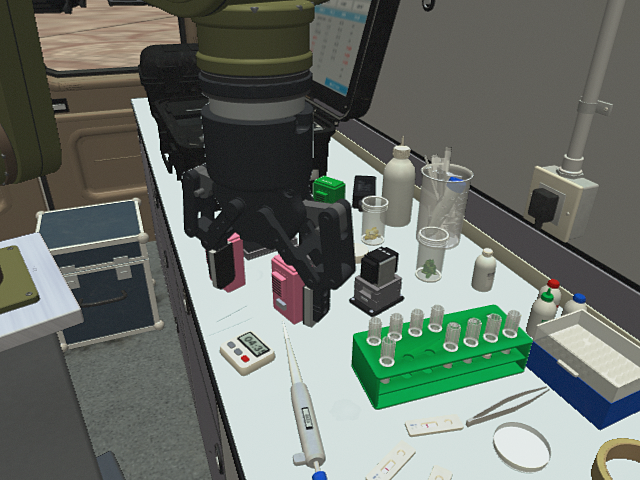

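View pics/t0.png

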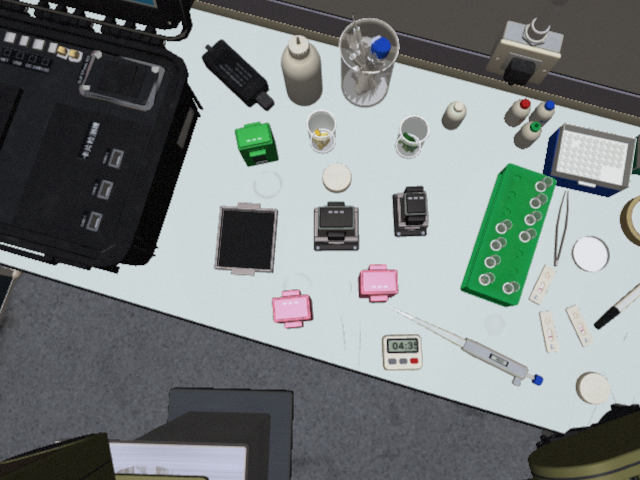

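Scene: the tray is at top-view (247,239). Candidates are the grey/black packs in docks at (337,225) (longer) and (411,210) (shorter), pink look-alikes at (379,282) and (292,308), and a green one at (256,143). By the description, (337,225) is the large battery. Close crop to check and measure.

```bash
python3 - <<'E'
from h import *
crop('t0','c1',200,150,440,330,3.33)
d=load('t0')
for n,u,v,z in[('large',337,217,.106),('small',412,200,.09),('tray',247,239,.014),('lid',337,178,.017),('pinkA',379,282,.1),('pinkB',292,308,.1),('cup',321,120,.087)]:print(n,ray(d,u,v,z).round(3))
print(d['K'])
E
```

```text
large [ 0.515 -0.3    0.106]
small [ 0.549 -0.419  0.09 ]
tray [ 0.493 -0.145  0.014]
lid [ 0.604 -0.298  0.017]
pinkA [ 0.416 -0.367  0.1  ]
pinkB [ 0.373 -0.234  0.1  ]
cup [ 0.682 -0.27   0.087]
[[560.69159119   0.         329.18743299]
 [  0.         560.69159119 233.90074049]
 [  0.           0.           1.        ]]
```

View pics/c1.png

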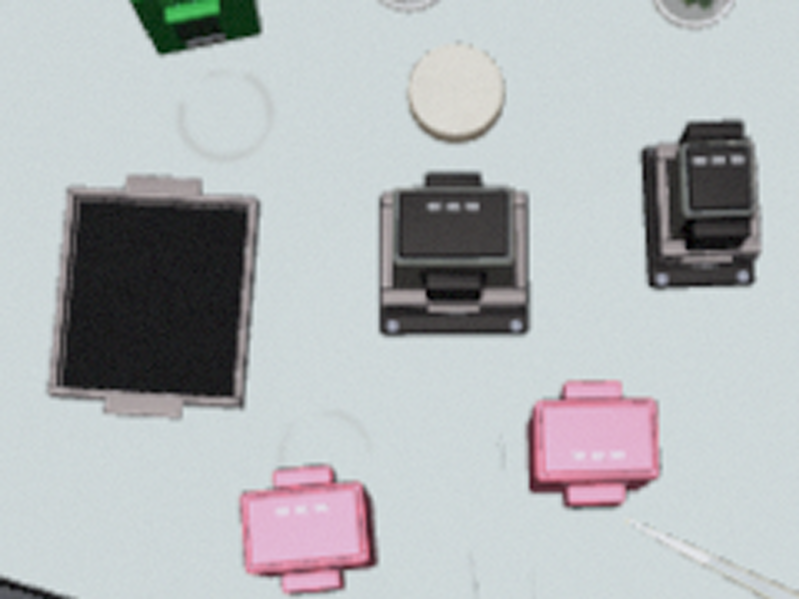

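The crop shows the wide grey pack in its dock (cap corners at about crop (400,190)–(508,260)), a narrower one on the right, and the pinks and the green clearly apart from them. The choice stands. Next I need the yaws and centres.

```bash
python3 - <<'E'
from h import *
from scipy.spatial.transform import Rotation as Ro
d=load('t0')
def P(x,y,z): return ray(d,200+x/3.333,150+y/3.333,z)
def rep(n,c,z):
    p=np.array([P(*q,z) for q in c])[:,:2]; m=p.mean(0)
    # TL TR BR BL ; +x up the picture
    ex=(p[0]+p[1]-p[2]-p[3])/2; ey=(p[0]+p[3]-p[1]-p[2])/2
    print(n,m.round(4),'len x',np.hypot(*ex).round(4),'len y',np.hypot(*ey).round(4),'yaw',np.degrees(np.arctan2(ex[1],ex[0])).round(1),np.degrees(np.arctan2(-ey[0],ey[1])).round(1))
rep('batt top',[(399,188),(511,189),(511,262),(396,262)],.106)
rep('dockrim',[(381,192),(528,192),(528,306),(381,303)],.048)
rep('dockbase',[(381,192),(528,192),(527,334),(380,334)],.0)
rep('tray',[(67,188),(260,198),(243,408),(48,395)],.014)
s=arm.sense(); print(Ro.from_quat(s['tcp_rot'],scalar_first=True).as_matrix().round(3))
E
```

```text
batt top [ 0.5143 -0.2987] len x 0.0352 len y 0.0532 yaw 0.1 1.0
dockrim [ 0.5148 -0.2986] len x 0.0573 len y 0.0735 yaw 1.3 0.7
dockbase [ 0.5165 -0.2982] len x 0.0759 len y 0.0772 yaw 0.9 1.3
tray [ 0.4927 -0.1439] len x 0.1095 len y 0.1009 yaw -2.0 -2.2
[[-0.001  0.933  0.359]
 [ 0.002  0.359 -0.933]
 [-1.     0.    -0.002]]
```

Call:
apply_moves([
  {"fingers": 1,"linear": [0,37.4,-18.6],"delta_rot": [0,0,0]},
  {"fingers": 1,"linear": [0,37.4,-18.6],"delta_rot": [0,0,0]},
  {"fingers": 1,"linear": [0,37.4,-18.6],"delta_rot": [0,0,0]},
  {"fingers": 1,"linear": [0,37.4,-18.6],"delta_rot": [0,0,0]},
  {"fingers": 1,"linear": [0,37.4,-18.6],"delta_rot": [0,0,0]},
  {"fingers": 1,"linear": [0,37.4,-18.6],"delta_rot": [0,0,0]},
  {"fingers": 1,"linear": [0,37.4,-18.6],"delta_rot": [0,0,0]},
  {"fingers": 1,"linear": [0,37.4,-18.6],"delta_rot": [0,0,0]},
  {"fingers": 1,"linear": [0,37.4,-18.6],"delta_rot": [0,0,0]},
  {"fingers": 1,"linear": [0,37.4,-18.6],"delta_rot": [0,0,0]},
])

```text
t: 1.35
position: [0.5161, -0.2977, 0.2417]
tcp_rot: [0.583, 0.4, 0.583, -0.4]
contact_force: [-0.1, -0.6, -0.6]
opening: 0.0856
```

Call:
apply_moves([
  {"fingers": 1,"linear": [0,0,0],"delta_rot": [-10,0,0]},
  {"fingers": 1,"linear": [0,0,0],"delta_rot": [-10,0,0]},
  {"fingers": 1,"linear": [0,0,0],"delta_rot": [-10,0,0]},
  {"fingers": 1,"linear": [0,0,0],"delta_rot": [-10,0,0]},
  {"fingers": 1,"linear": [0,0,0],"delta_rot": [-10,0,0]},
  {"fingers": 1,"linear": [0,0,0],"delta_rot": [-10,0,0]},
  {"fingers": 1,"linear": [0,0,0],"delta_rot": [-10,0,0]},
  {"fingers": 1,"linear": [0,0,0],"delta_rot": [0,0,0]},
  {"fingers": 1,"linear": [0,0,0],"delta_rot": [0,0,0]},
])

```text
t: 2.48
position: [0.5154, -0.2989, 0.242]
tcp_rot: [0.707, -0.005, 0.707, 0.006]
contact_force: [-0.1, 0.1, -0.6]
opening: 0.0855
```

```bash
cat > st.py <<'E'
from h import *
from scipy.spatial.transform import Rotation as Ro
def st():
    s=arm.sense(); R=Ro.from_quat(s['tcp_rot'],scalar_first=True).as_matrix()
    print('t',round(s['t'],2),'p',s['position'].round(4),'F',s['contact_force'].round(1),'open',round(s['opening'],4),'j6',s['joints'][5].round(2)); print(R.round(3)); return s,R
E
python3 - <<'E'
from st import *
s,R=st(); print('shift mm',(R.T@(np.array([.515,-.2985,.2])-s['position'])*1000).round(1))
d=snap('wrist','w1')
for z,n in((.106,'top'),):
  for a in(-.019,.019):
    for b in(-.029,.029): print(proj(d,[.515+a,-.2985+b,z]).round(0))
E
```

```text
t 2.48 p [ 0.5154 -0.2989  0.242 ] F [-0.1  0.1 -0.6] open 0.0855 j6 -0.63
[[-0.    -0.015  1.   ]
 [ 0.     1.     0.015]
 [-1.     0.    -0.   ]]
shift mm [42.   0.4 -0.3]
[287. 261.]
[287. 175.]
[344. 262.]
[347. 176.]
```

View pics/w1.png

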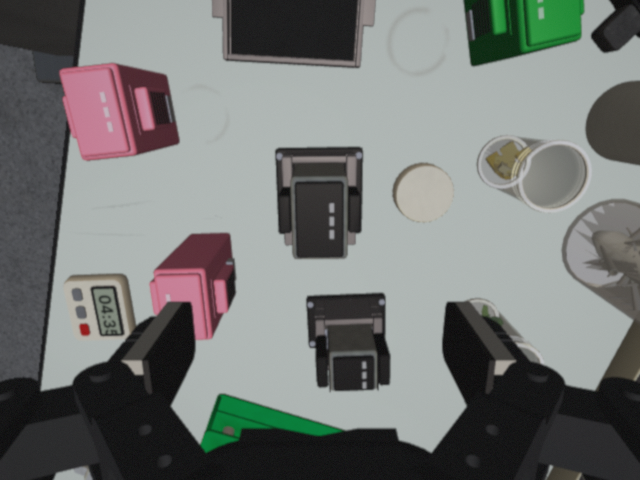

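The wrist view shows the large battery's cap at about x 292–348, y 177–258. The prediction was 287–346, 175–262, so it agrees within about 2 mm. I'll enlarge it to refine x and yaw.

```bash
python3 - <<'E'
from h import *
crop('w1','c2',260,135,380,275,4.28)
E
```

```text
(no output)
```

View pics/c2.png

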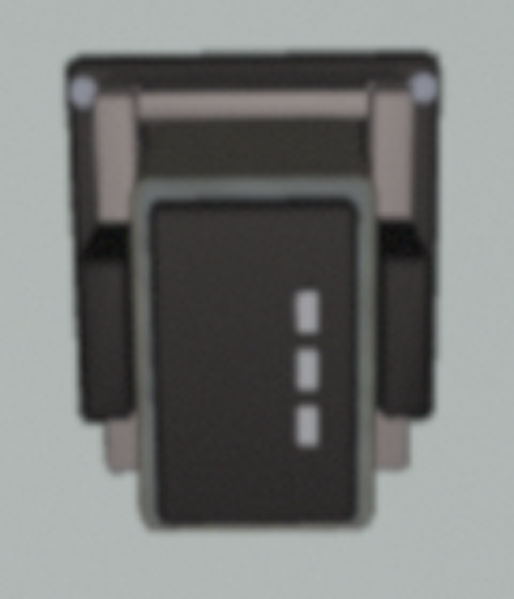

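```bash
python3 - <<'E'
from st import *
d=load('w1')
Q=lambda x,y,z: ray(d,260+x/4.28,135+y/4.28,z).round(4)
print('top corners',Q(135,178,.106),Q(375,178,.106),Q(375,528,.106),Q(140,528,.106))
print('ctr',Q(256,353,.106)); print('buttons L/R',Q(81,340,.088),Q(437,340,.088))
print('dockbase back corners',Q(68,55,.004),Q(440,52,.004))
print('side L', Q(137,190,.106),Q(142,515,.106),'R',Q(375,190,.106),Q(373,515,.106))
E
```

```text
top corners [ 0.4989 -0.2704  0.106 ] [ 0.5345 -0.2698  0.106 ] [ 0.5364 -0.3249  0.106 ] [ 0.4995 -0.3255  0.106 ]
ctr [ 0.5173 -0.2969  0.106 ]
buttons L/R [ 0.4889 -0.2998  0.088 ] [ 0.5467 -0.2989  0.088 ]
dockbase back corners [ 0.4793 -0.2619  0.004 ] [ 0.5541 -0.2602  0.004 ]
side L [ 0.4992 -0.2721  0.106 ] [ 0.4998 -0.3233  0.106 ] R [ 0.5345 -0.2716  0.106 ] [ 0.536  -0.3228  0.106 ]
```

Call:
apply_moves([
  {"fingers": 1,"linear": [30,0.9,1.2],"delta_rot": [0,0,0]},
  {"fingers": 1,"linear": [30,0,0],"delta_rot": [0,0,0]},
  {"fingers": 1,"linear": [30,0,0],"delta_rot": [0,0,0]},
  {"fingers": 1,"linear": [30,0,0],"delta_rot": [0,0,0]},
  {"fingers": 1,"linear": [25,0,0],"delta_rot": [0,0,0]},
  {"fingers": 1,"linear": [20,0,0],"delta_rot": [0,0,0]},
  {"fingers": 1,"linear": [12,0,0],"delta_rot": [0,0,0]},
  {"fingers": 1,"linear": [0,0,0],"delta_rot": [0,0,0]},
  {"fingers": 1,"linear": [0,0,0],"delta_rot": [0,0,0]},
])

```text
t: 3.65
position: [0.5174, -0.2986, 0.0664]
tcp_rot: [0.708, -0.007, 0.707, 0.006]
contact_force: [-0.5, -0.3, -0.5]
opening: 0.0853
```

```bash
python3 - <<'E'
from st import *
st(); snap('wrist','w2'); snap('scene','s2')
a=cv2.imread('pics/w2.png');b=cv2.imread('pics/s2.png')[150:390,170:490]
cv2.imwrite('pics/m2.png',np.vstack([cv2.resize(a[100:,:],(400,237)),cv2.resize(b,(400,300))]))
E
```

```text
t 3.65 p [ 0.5174 -0.2986  0.0664] F [-0.5 -0.3 -0.5] open 0.0853 j6 -0.63
[[ 0.002 -0.018  1.   ]
 [-0.001  1.     0.018]
 [-1.    -0.001  0.002]]
```

View pics/m2.png

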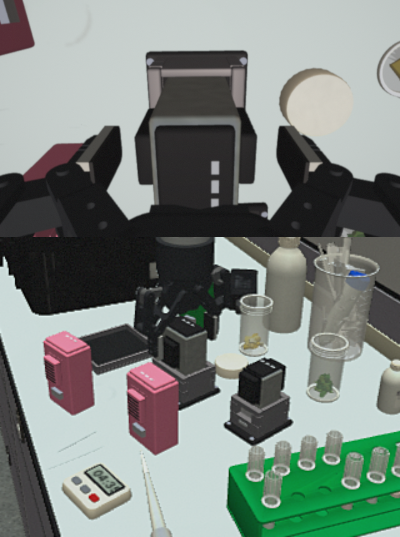

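The wrist view shows the pads straddling both buttons (pads at x≈118 and 280, buttons 136–255), with the battery about 1 mm toward −x. In the scene view the fingers clear the pinks and the lid. I'll shift −1 mm and close.

Call:
apply_moves([
  {"fingers": 1,"linear": [2,0,-1],"delta_rot": [0,0,0]},
  {"fingers": -1,"linear": [0,0,0],"delta_rot": [0,0,0]},
  {"fingers": -1,"linear": [0,0,0],"delta_rot": [0,0,0]},
  {"fingers": -1,"linear": [0,0,0],"delta_rot": [0,0,0]},
  {"fingers": -1,"linear": [0,0,0],"delta_rot": [0,0,0]},
  {"fingers": -1,"linear": [0,0,0],"delta_rot": [0,0,0]},
  {"fingers": -1,"linear": [0,0,0],"delta_rot": [0,0,0]},
  {"fingers": -1,"linear": [0,0,0],"delta_rot": [0,0,0]},
])

```text
t: 4.75
position: [0.5164, -0.2986, 0.0648]
tcp_rot: [0.708, -0.007, 0.707, 0.006]
contact_force: [-1.2, 1.0, 5.6]
opening: 0.0374
```

```bash
python3 -c "
from st import *
s,R=st();print(s['ft_torque'].round(2))"
```

```text
t 4.75 p [ 0.5164 -0.2986  0.0648] F [-1.2  1.   5.6] open 0.0374 j6 -0.63
[[ 0.001 -0.018  1.   ]
 [-0.001  1.     0.018]
 [-1.    -0.001  0.001]]
[0.15 0.22 0.03]
```

Opening is 37.4 mm, so both buttons are flush. Test lift.

Call:
apply_moves([
  {"fingers": -1,"linear": [-2,0,0],"delta_rot": [0,0,0]},
  {"fingers": -1,"linear": [-3,0,0],"delta_rot": [0,0,0]},
  {"fingers": -1,"linear": [-5,0,0],"delta_rot": [0,0,0]},
  {"fingers": -1,"linear": [-5,0,0],"delta_rot": [0,0,0]},
])

```text
t: 5.25
position: [0.5155, -0.298, 0.0784]
tcp_rot: [0.707, -0.006, 0.707, 0.006]
contact_force: [0.0, 0.8, -2.4]
opening: 0.0378
```

It's free: the load is about its 3 N weight. Lifting fully.

Call:
apply_moves([
  {"fingers": -1,"linear": [-10,0,0],"delta_rot": [0,0,0]},
  {"fingers": -1,"linear": [-15,0,0],"delta_rot": [0,0,0]},
  {"fingers": -1,"linear": [-15,0,0],"delta_rot": [0,0,0]},
  {"fingers": -1,"linear": [-15,0,0],"delta_rot": [0,0,0]},
  {"fingers": -1,"linear": [-15,0,0],"delta_rot": [0,0,0]},
  {"fingers": -1,"linear": [-15,0,0],"delta_rot": [0,0,0]},
  {"fingers": -1,"linear": [-10,0,0],"delta_rot": [0,0,0]},
  {"fingers": -1,"linear": [0,0,0],"delta_rot": [0,0,0]},
])

```text
t: 6.25
position: [0.5162, -0.2985, 0.1746]
tcp_rot: [0.708, -0.007, 0.707, 0.006]
contact_force: [0.1, -0.0, -3.4]
opening: 0.0375
```

```bash
python3 - <<'E'
from st import *
s,R=st(); snap('scene','s3'); crop('s3','c3',150,100,470,340,2)
print('shift mm to tray',(R.T@(np.array([.493,-.144,s['position'][2]])-s['position'])*1000).round(1))
E
```

```text
t 6.25 p [ 0.5162 -0.2985  0.1746] F [ 0.1 -0.  -3.4] open 0.0375 j6 -0.63
[[ 0.002 -0.018  1.   ]
 [-0.001  1.     0.018]
 [-1.    -0.001  0.002]]
shift mm to tray [ -0.2 154.8 -20.4]
```

View pics/c3.png

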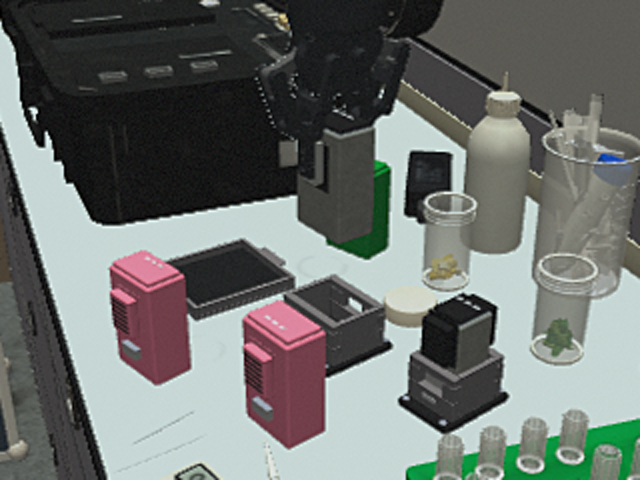

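The battery is out and held upright, the small one remains docked, and the tray is clear. Carrying it over the tray.

Call:
apply_moves([
  {"fingers": -1,"linear": [0,10,-1.3],"delta_rot": [0,0,0]},
  {"fingers": -1,"linear": [0,18,-2.5],"delta_rot": [0,0,0]},
  {"fingers": -1,"linear": [0,22,-3],"delta_rot": [0,0,0]},
  {"fingers": -1,"linear": [0,22,-3],"delta_rot": [0,0,0]},
  {"fingers": -1,"linear": [0,22,-3],"delta_rot": [0,0,0]},
  {"fingers": -1,"linear": [0,22,-3],"delta_rot": [0,0,0]},
  {"fingers": -1,"linear": [0,18,-2.5],"delta_rot": [0,0,0]},
  {"fingers": -1,"linear": [0,12,-1.5],"delta_rot": [1,0,0]},
  {"fingers": -1,"linear": [0,6,-0.5],"delta_rot": [2,0,0]},
  {"fingers": -1,"linear": [0,0,0],"delta_rot": [0,0,0]},
  {"fingers": -1,"linear": [0,0,0],"delta_rot": [0,0,0]},
])

```text
t: 7.68
position: [0.4929, -0.1467, 0.1734]
tcp_rot: [0.707, 0.012, 0.707, -0.012]
contact_force: [0.2, -0.7, -2.4]
opening: 0.0378
```

```bash
python3 - <<'E'
from st import *
s,R=st(); snap('wrist','w4'); b=snap('scene','s4'); 
a=cv2.imread('pics/w4.png');b=cv2.imread('pics/s4.png')[90:330,150:470]
cv2.imwrite('pics/m4.png',np.vstack([cv2.resize(a,(400,300)),cv2.resize(b,(400,300))]))
E
```

```text
t 7.67 p [ 0.4929 -0.1467  0.1734] F [ 0.2 -0.7 -2.4] open 0.0378 j6 -0.36
[[ 0.     0.035  0.999]
 [-0.     0.999 -0.035]
 [-1.    -0.     0.   ]]
```

View pics/m4.png

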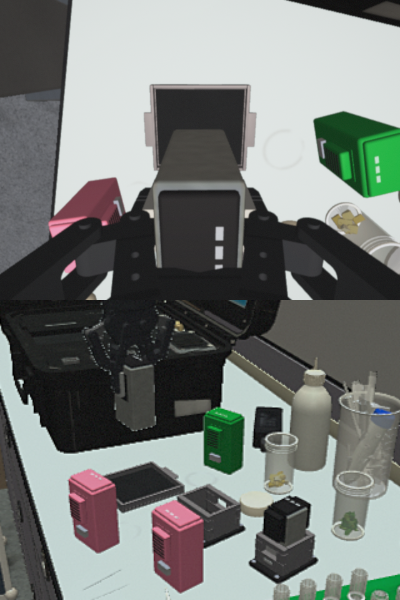

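The battery hangs centred over the tray. Descending to just above the floor, then easing down.

Call:
apply_moves([
  {"fingers": -1,"linear": [8,0,0],"delta_rot": [0,0,0]},
  {"fingers": -1,"linear": [16,0,0],"delta_rot": [0,0,0]},
  {"fingers": -1,"linear": [20,0,0],"delta_rot": [0,0,0]},
  {"fingers": -1,"linear": [20,0,0],"delta_rot": [0,0,0]},
  {"fingers": -1,"linear": [18,0,0],"delta_rot": [0,0,0]},
  {"fingers": -1,"linear": [12,0,0],"delta_rot": [0,0,0]},
  {"fingers": -1,"linear": [6,0,0],"delta_rot": [0,0,0]},
  {"fingers": -1,"linear": [4,0,0],"delta_rot": [0,0,0]},
  {"fingers": -1,"linear": [2,0,0],"delta_rot": [0,0,0]},
  {"fingers": -1,"linear": [0,0,0],"delta_rot": [0,0,0]},
  {"fingers": -1,"linear": [0,0,0],"delta_rot": [0,0,0]},
])

```text
t: 9.15
position: [0.4931, -0.1466, 0.0678]
tcp_rot: [0.707, 0.012, 0.707, -0.012]
contact_force: [-0.4, -0.5, -1.7]
opening: 0.0375
```

Call:
apply_moves([
  {"fingers": -1,"linear": [1,0,0],"delta_rot": [0,0,0]},
  {"fingers": -1,"linear": [1,0,0],"delta_rot": [0,0,0]},
  {"fingers": -1,"linear": [0,0,0],"delta_rot": [0,0,0]},
  {"fingers": -1,"linear": [0,0,0],"delta_rot": [0,0,0]},
])

```text
t: 9.65
position: [0.4928, -0.1465, 0.0653]
tcp_rot: [0.707, 0.012, 0.707, -0.012]
contact_force: [-0.3, 0.1, -2.1]
opening: 0.0375
```

Call:
apply_moves([
  {"fingers": -1,"linear": [1,0,0],"delta_rot": [0,0,0]},
  {"fingers": -1,"linear": [0.5,0,0],"delta_rot": [0,0,0]},
  {"fingers": -1,"linear": [0,0,0],"delta_rot": [0,0,0]},
  {"fingers": -1,"linear": [0,0,0],"delta_rot": [0,0,0]},
])

```text
t: 10.15
position: [0.4928, -0.1465, 0.0638]
tcp_rot: [0.707, 0.012, 0.707, -0.012]
contact_force: [-0.3, 1.3, -2.4]
opening: 0.0374
```

Call:
apply_moves([
  {"fingers": -1,"linear": [0.7,0,0],"delta_rot": [0,0,0]},
  {"fingers": -1,"linear": [0,0,0],"delta_rot": [0,0,0]},
  {"fingers": -1,"linear": [0,0,0],"delta_rot": [0,0,0]},
])

```text
t: 10.52
position: [0.4928, -0.1465, 0.0631]
tcp_rot: [0.707, 0.012, 0.707, -0.012]
contact_force: [0.9, -0.4, -2.5]
opening: 0.0374
```

Call:
apply_moves([
  {"fingers": -1,"linear": [0.7,0,0],"delta_rot": [0,0,0]},
  {"fingers": -1,"linear": [0,0,0],"delta_rot": [0,0,0]},
  {"fingers": -1,"linear": [0,0,0],"delta_rot": [0,0,0]},
])

```text
t: 10.9
position: [0.4928, -0.1465, 0.0624]
tcp_rot: [0.707, 0.012, 0.707, -0.012]
contact_force: [0.6, -0.4, -2.1]
opening: 0.0375
```

Call:
apply_moves([
  {"fingers": -1,"linear": [0.7,0,0],"delta_rot": [0,0,0]},
  {"fingers": -1,"linear": [0,0,0],"delta_rot": [0,0,0]},
  {"fingers": -1,"linear": [0,0,0],"delta_rot": [0,0,0]},
])

```text
t: 11.28
position: [0.4928, -0.1465, 0.0617]
tcp_rot: [0.707, 0.012, 0.707, -0.012]
contact_force: [0.1, 0.0, -3.2]
opening: 0.0372
```

Call:
apply_moves([
  {"fingers": -1,"linear": [0.7,0,0],"delta_rot": [0,0,0]},
  {"fingers": -1,"linear": [0,0,0],"delta_rot": [0,0,0]},
  {"fingers": -1,"linear": [0,0,0],"delta_rot": [0,0,0]},
])

```text
t: 11.65
position: [0.4928, -0.1465, 0.061]
tcp_rot: [0.707, 0.012, 0.707, -0.012]
contact_force: [0.5, 0.5, -2.7]
opening: 0.0377
```

Call:
apply_moves([
  {"fingers": -1,"linear": [0.7,0,0],"delta_rot": [0,0,0]},
  {"fingers": -1,"linear": [0,0,0],"delta_rot": [0,0,0]},
  {"fingers": -1,"linear": [0,0,0],"delta_rot": [0,0,0]},
])

```text
t: 12.02
position: [0.4929, -0.1465, 0.0608]
tcp_rot: [0.707, 0.012, 0.707, -0.012]
contact_force: [-2.6, 0.9, 2.8]
opening: 0.0374
```

Contact: the force changed by about 5.5 N. Releasing gradually, then retreating straight up.

Call:
apply_moves([
  {"fingers": 0.0,"linear": [0,0,0],"delta_rot": [0,0,0]},
  {"fingers": 0.3,"linear": [0,0,0],"delta_rot": [0,0,0]},
  {"fingers": 0.6,"linear": [0,0,0],"delta_rot": [0,0,0]},
  {"fingers": 1,"linear": [0,0,0],"delta_rot": [0,0,0]},
  {"fingers": 1,"linear": [0,0,0],"delta_rot": [0,0,0]},
  {"fingers": 1,"linear": [0,0,0],"delta_rot": [0,0,0]},
  {"fingers": 1,"linear": [0,0,0],"delta_rot": [0,0,0]},
  {"fingers": 1,"linear": [0,0,0],"delta_rot": [0,0,0]},
])

```text
t: 13.02
position: [0.4928, -0.1465, 0.0603]
tcp_rot: [0.707, 0.012, 0.707, -0.012]
contact_force: [0.3, 0.5, 0.4]
opening: 0.0852
```

```bash
python3 - <<'E'
from st import *
s,R=st(); snap('wrist','w5'); b=snap('scene','s5'); 
a=cv2.imread('pics/w5.png');b=cv2.imread('pics/s5.png')[90:330,150:470]
cv2.imwrite('pics/m5.png',np.vstack([cv2.resize(a,(400,300)),cv2.resize(b,(400,300))]))
E
```

```text
t 13.03 p [ 0.4928 -0.1465  0.0603] F [0.3 0.5 0.4] open 0.0852 j6 -0.36
[[-0.     0.035  0.999]
 [ 0.     0.999 -0.035]
 [-1.     0.    -0.   ]]
```

View pics/m5.png

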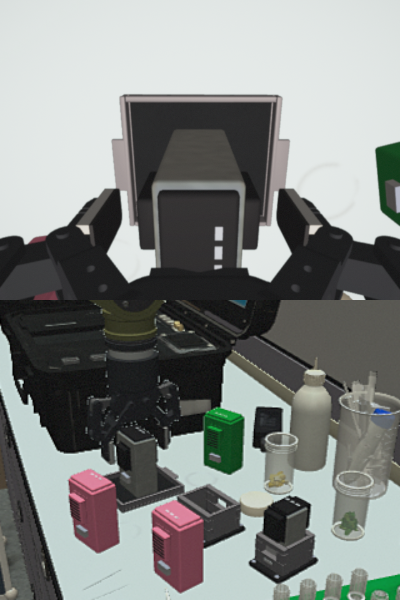

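The battery stands upright in the tray with its buttons sprung out and the pads clear. Retreating upward.

Call:
apply_moves([
  {"fingers": 1,"linear": [-8,0,0],"delta_rot": [0,0,0]},
  {"fingers": 1,"linear": [-18,0,0],"delta_rot": [0,0,0]},
  {"fingers": 1,"linear": [-30,0,0],"delta_rot": [0,0,0]},
  {"fingers": 1,"linear": [-35,0,0],"delta_rot": [0,0,0]},
  {"fingers": 1,"linear": [-35,0,0],"delta_rot": [0,0,0]},
  {"fingers": 1,"linear": [-25,0,0],"delta_rot": [0,0,0]},
  {"fingers": 1,"linear": [-10,0,0],"delta_rot": [0,0,0]},
  {"fingers": 1,"linear": [0,0,0],"delta_rot": [0,0,0]},
  {"fingers": 1,"linear": [0,0,0],"delta_rot": [0,0,0]},
])

```text
t: 14.25
position: [0.4921, -0.1462, 0.22]
tcp_rot: [0.706, 0.013, 0.708, -0.012]
contact_force: [-0.1, 0.8, -0.8]
opening: 0.0855
```

```bash
python3 - <<'E'
from st import *
s,R=st(); snap('scene','s6'); crop('s6','c6',150,90,470,330,2)
E
```

```text
t 14.25 p [ 0.4921 -0.1462  0.22  ] F [-0.1  0.8 -0.8] open 0.0855 j6 -0.36
[[-0.002  0.035  0.999]
 [ 0.001  0.999 -0.035]
 [-1.     0.001 -0.002]]
```

View pics/c6.png

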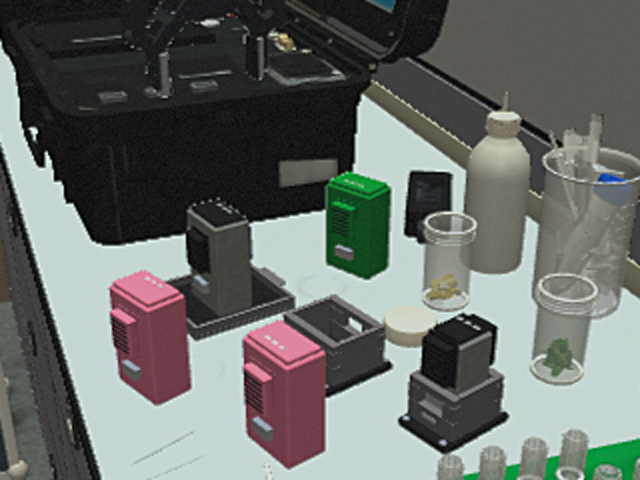

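The battery stands upright in the tray (crop 220,260), the small battery is still docked (455,370), nothing else has moved, and the gripper is clear.

```bash
python3 -c "
from station import arm
print(arm.job_done())"
```

```text
the job is handed in; nothing more can be done
None
```

The larger battery now stands upright in the grey tray, and I handed the job in at about 14 s of the 40 s allowed. I pinched both its buttons flush (37.4 mm across), lifted it straight out of its dock, and lowered it until I felt contact of about 5 N before releasing.

- **Last picture:** the battery is upright inside the tray, the smaller one is still in its dock, and the pinks, the green one, the lid and the cups look undisturbed. The gripper is open and about 16 cm above where it let go.
- **Disagreements:** the top and wrist cameras differed by about 2 mm on the battery's x position, so I used a value between them. Contact in the tray came about 1 mm lower than I had worked out, so I took the last few millimetres in small steps. No check failed.

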